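Close the dust extractor's cover on its freshly glued seal and hold it

TASK

I have just glued a new foam seal round the filter well of the bench dust extractor. Swing the open cover down, turn its wing fastener until the cross-bar lines up with the slot in the frame, and press the cover fully home on the seal. Finish while still holding it pressed home, with the wing left in line with the slot and not turned to lock (hand pressure only while the glue grabs), and leave the other things on the bench alone.

Things in the scene. Friction and masses are not known exactly. Their poses are not given: they have to be found in the camera images.
- extractor: bench dust extractor, grey steel case 260 deep (x) x 300 wide (y) x 150 high, fixed. Origin under its centre on the bench; x points from its front (switch, dial; towards the robot) to its louvred back, y to its duct stub, z up. The flat steel frame on top (z = 150) surrounds an open filter well ringed by a foam seal 7 high
- slot (a point): centre of the mouth of the fastener's slot in the front of the frame, on its top face, 150 above the bench, 105 in front of the case's centre. The slot is 36 long along the extractor's y and 9.5 wide along its x, through 4 mm plate; free room below. Axes as the extractor's
- cover (a joint): cover angle, rad: 0 = home (underside 2 above the frame, seal squeezed 5); grows as the front swings up; starts 0.45 to 0.85. Stiff hinge: stays where left, 1 to 5 N at the front edge moves it. A cross-bar lying across the slot stops it at about 0.05. Below 0.028 the seal pushes back: home takes 11 to 15 N down at the wing (7 N leaves 0.01); let go, it springs up 3 mm
- cover_hinge (a point): middle of the hinge line, level with the cover's underside, 152 above the bench, 100 behind the case's centre; the line runs along the extractor's y. Turns with the cover, an aluminium sheet pan 5 thick, 306 wide, reaching 232 from this line to its front edge, with a thin 12 mm rim turned down at front and sides and low beads on top
- cover_edge (a point): point on the cover's top face, mid-width, 10 behind the front edge: 222 from the hinge line, 5 above the underside. Moves with the cover; its x points back to the hinge, z out of the top face
- wing (a joint): turn of the wing fastener, rad, counter-clockwise from above positive. At 0 and at pi (half a turn is the same) wing and cross-bar lie along the slot, that is along the extractor's y; within about 0.14 of that the cross-bar drops through. Starts between 0.6 and 2.54. Turns freely with light friction (0.03 N m), stays where left
- wing_grip (a point): grip point on the wing's turning axis, 20 above the cover's top, 205 from the hinge line, above the slot when closed. The wing is a black upright bar 36 long, 10 thick, top 27.5 above the cover, on a boss 28 in diameter, 5 high; dark index marks on the cover either side point along the slot. x: the wing's length (and its cross-bar's: 30 long, 6 thick, 14.5 below the cover's top); y: its thickness
- specimen: bystander: white honeycomb board 170 x 130 x 22 with an ochre stone fragment on it, about 50 high in all; origin under its centre
- jar: bystander: small amber jar with a black cap, diameter 60, 85 high; origin under its centre
- brush: bystander: dusting brush 190 long lying on the bench; origin under its middle

How it is judged:
At the end, for the whole second after the job is handed in: the robot is still pressing on the cover or its wing (more than 3 N), the cover is home within 0.010 rad (about 2 mm at its front edge), and the wing lies along the slot within 0.3 rad, not turned to lock (value of joint cover below 0.01 rad and angle between the x axis of wing_grip and the y axis of slot, either way round below 0.3 rad and contact force between any of the fingers, the arm and cover above 3 N); the arm keeps its last pose, push and grip.
It fails at once if the honeycomb board, the jar or the brush is shifted by more than 30 mm (distance of any of specimen, jar, brush from where it was at the start of the episode above 0.03 m).
It also fails if it takes over 64 s, if anything falls off the work surface, if the arm or the gripper's body presses on something with over 40 N, if the wrist force passes 120 N, or if a joint passes its speed limit or range.

ROBOT

A 6-joint arm with a two-finger parallel gripper is mounted at the origin on the work surface. World frame = base frame: x ahead of the robot, y to its left, z up, the work surface at z = 0. Lengths are in m, angles in rad, forces in N, time in s.
With the tool pointing down it reaches from about 0.325 to 0.9 m from the base axis. Payload 6.1 kg.
Tool frame: the origin (TCP) lies midway between the tips of the shut fingers; the grasp point (between the pads) lies 19 mm behind it; z points along the fingers, y is the line along which they close (so a half turn about z gives the same grasp; the last joint's range is limited). The gripper opens to 85 mm and grips with 20 to 120 N. Pads are 22 mm wide; open, the fingers measure 114 mm over their backs; the gripper's body (76 mm by 85 mm) begins 54 mm behind the grasp point. The pads swing forward as they close: fully open they stand 13 mm farther back than shut.
Start: joints at [-1.367, 0.22, 1.526, -0, 1.395, -0.126], TCP at [0.202, -0.591, 0.231] pointing down, gripper open.
Joint ranges: [-2.98, 2.98], [-0.91, 2.08], [0.09, 2.57], [-1.24, 4.39], [0.2, 2.65], [-2.68, 2.68]. Speed limits (rad/s): [2.57, 2.57, 3.01, 3.14, 3.14, 3.14].

INTERFACE

Orientations are given as a unit quaternion [x, y, z, w].
In Python, from station import * gives the robot as it stands.
- The arm moves only by the tool drive_tool, never from a script. Its argument "motion" is a list of rows, each a list of 5 numbers: the finger opening in mm, from 0 to 85.4, then the shift along the world's x, y, z in mm, then the turn about the world's z in degrees. In form: [[gripper, dx, dy, dz, yaw], ...]. A call has 1 to 12 rows; each row shifts and turns the commanded pose from where the row before left it; what a row does not reach is not made up. A row lasts 1/12 s, in which the tool goes at most 41.7 mm and 7.16 degrees, less where a joint would pass 70% of its speed; a pose out of reach is approached as far as the arm can. A call with a gripper value outside its range is refused whole. The fingers move at their own pace and stop on an object; the grip force is fixed at half the most. Time passes only in rows, so rows that do not move let the fingers close. It gives the time, the measured TCP pose, the force, the opening and the grip force at its end, in the units of the state.
- observe(): the state, without advancing time (a new reading comes with each control period).
- read_camera(name): name is "side" or "top"; returns the picture (480x640x3 uint8, red, green, blue); there is no depth.
- get_calibration(name): a dict with "fx", "fy", "cx", "cy" (pixels), "k1" (the pictures are not rectified: a ray, as slopes to the right and down, at radius r is drawn at 1 + k1 r^2 times it, then the intrinsics apply), "cam_to_world" (4x4, takes a point from camera to world coordinates). Camera axes: x right, y down, z forward; pixel columns grow to the right and rows downward; lengths in m; the calibration is good to about 2 mm. A picture is of the moment at which its call begins. get_calibration takes no time and is no camera call.
- sign_off(): hands the job in; it is judged then, once.
The state is a dict: "time_s": time; "joint_positions": joint angles; "dq": joint speeds; "tau": joint torques, N m; "position": TCP position; "tcp_rot": TCP orientation; "force": force on the tool from outside, world axes, zero at the start; "moment": the same for the moment, N m; "finger_gap": finger opening in m; "finger_force": force on a finger pad.
Only numpy, scipy, OpenCV 4.12 (cv2) and the standard library are available. Lean on these libraries where they do the work, as an engineer would, in place of code of your own. Each camera call takes 0.05 s, during which the arm holds its last target. There are 200 camera calls.

## Working session

There is one attempt and no reset: what is moved stays moved. The work goes in short steps, Python scripts to look and compute and a tool call to move; the robot and the scene stay as the last step left them, time stands still between calls to the robot, and variables do not carry over. Pictures are saved under pics/ and viewed, at most 10 in all, crops included, and the job is handed in when it is done.

Besides the shell and the picture viewer there is one more tool, called after ">>>" by a JSON object that holds its "method" and its "body". drive_tool: Moves the arm, as the interface text tells. Its arguments: {"type":"object","properties":{"motion":{"type":"array","items":{"type":"array","items":{"type":"number"}}}},"required":["motion"]}

```bash
mkdir -p pics; python3 - <<'E'
from station import *
import cv2
for n in("side","top"):
    cv2.imwrite(f"pics/{n}0.png",cv2.cvtColor(read_camera(n),cv2.COLOR_RGB2BGR))
    c=get_calibration(n); print(n,c)
print(observe())
E
```

```text
side {'fx': 474.9631802122202, 'fy': 474.9631802122202, 'cx': 317.17359262882877, 'cy': 239.15606446482948, 'k1': -0.10284648490068736, 'cam_to_world': array([[-0.38485292, -0.85492665,  0.34783422,  0.27841777],
       [-0.92291486,  0.35204822, -0.1558532 ,  0.24949893],
       [ 0.01078863, -0.38100193, -0.9245113 ,  1.03935767],
       [ 0.        ,  0.        ,  0.        ,  1.        ]])}
top {'fx': 564.2817568642613, 'fy': 564.2817568642613, 'cx': 317.54126099193513, 'cy': 241.529847703537, 'k1': 0.03274447538306718, 'cam_to_world': array([[ 0.01745552, -0.99663331,  0.08010839,  0.49562453],
       [-0.99979714, -0.01820374, -0.00861932,  0.08576644],
       [ 0.01004857, -0.07994168, -0.99674889,  1.64052502],
       [ 0.        ,  0.        ,  0.        ,  1.        ]])}
{'time_s': 0.1, 'joint_positions': array([-1.36711594e+00,  2.21142429e-01,  1.52750382e+00,  3.65232940e-06,
        1.39470786e+00, -1.26119523e-01]), 'dq': array([ 1.27087881e-03, -1.62457913e-03, -4.42122828e-05,  6.48932754e-04,
        1.50610252e-03,  4.61621253e-04]), 'tau': array([ 6.02030332e-05, -4.98234737e+01, -3.90551805e+01, -4.75770521e-04,
        5.62553309e-03,  1.52818473e-05]), 'position': array([ 0.20228264, -0.59077991,  0.23030787]), 'tcp_rot': array([ 9.86434454e-01,  1.64153261e-01, -3.23502161e-05, -8.80136989e-04]), 'force': array([ 0.69165511,  0.01433859, -0.43748716]), 'moment': array([ 0.01178145, -0.02741777, -0.02536824]), 'finger_force': 0.0, 'finger_gap': 0.08537294882808089}
```

View pics/side0.png

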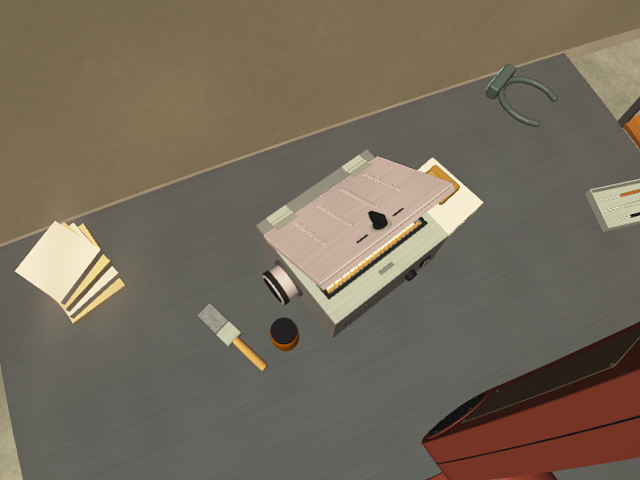

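View pics/top0.png

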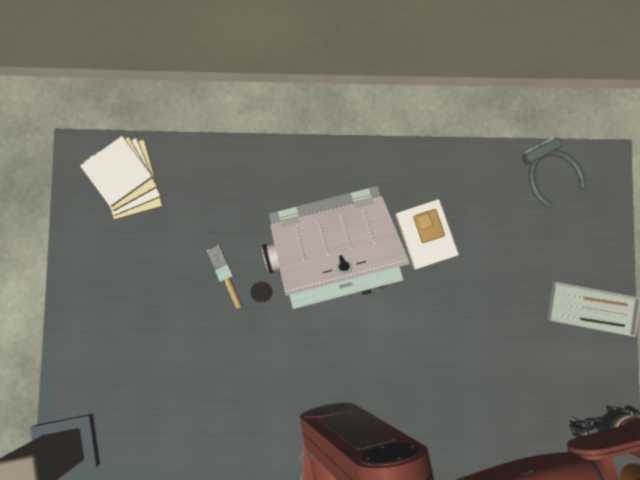

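The side view shows the cover open, with its wing near (377,219) and index marks at (362,238) and (398,212). In the top view the wing is near (343,263) and the case front lies along (292,305)-(402,280). I'll zoom in on both.

```bash
python3 - <<'E'
import cv2,numpy as np
s=cv2.imread("pics/side0.png")[145:340,250:480]; t=cv2.imread("pics/top0.png")[180:315,255:415]
s=cv2.resize(s,None,fx=3,fy=3,interpolation=cv2.INTER_CUBIC);t=cv2.resize(t,None,fx=5,fy=5,interpolation=cv2.INTER_CUBIC)[:600]
cv2.imwrite("pics/s1.png",s);cv2.imwrite("pics/t1.png",t);print(s.shape,t.shape)
E
```

```text
(585, 690, 3) (600, 800, 3)
```

View pics/s1.png

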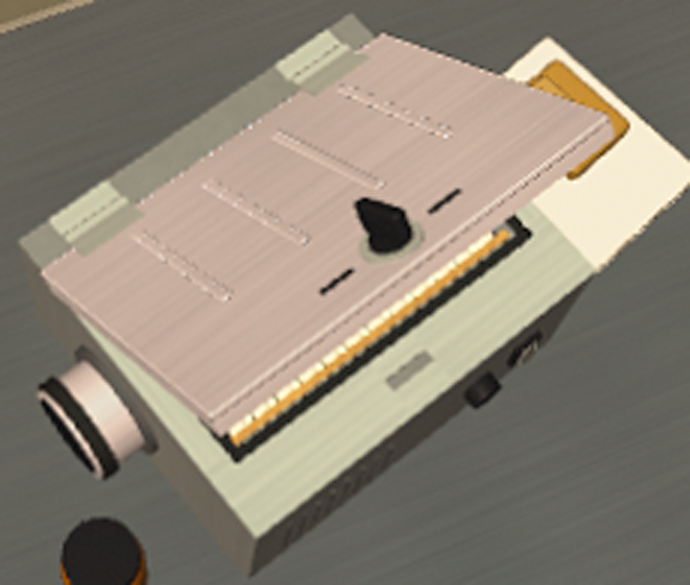

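View pics/t1.png

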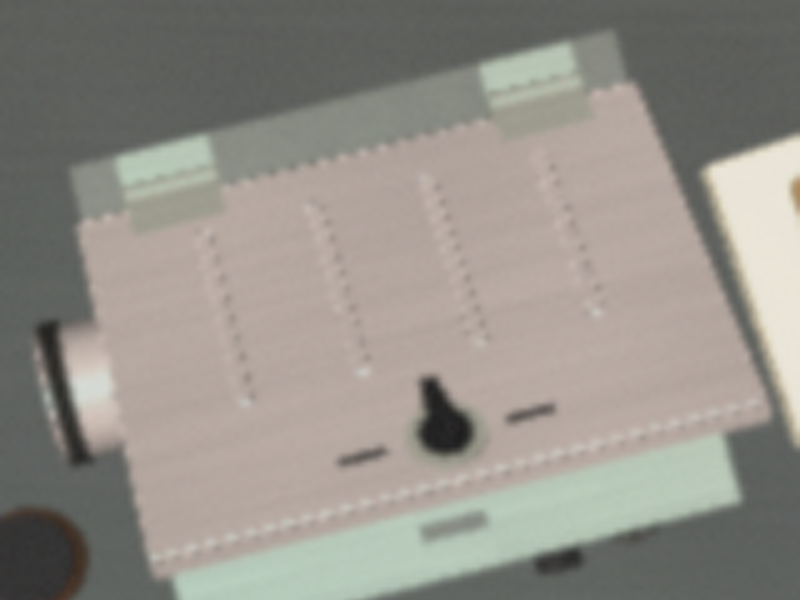

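The crops show the wing as a dark shape, roughly across the slot direction. The index marks are at side crop (336,281) and (445,201), and top crop (361,457) and (530,412). Next I triangulate these and the cover corners.

```bash
cat > h.py <<'E'
import numpy as np,cv2
from station import *
def ray(n,uv):
    c=get_calibration(n);p=np.array([(uv[0]-c["cx"])/c["fx"],(uv[1]-c["cy"])/c["fy"]])
    q=p.copy()
    for _ in range(20): q=p/(1+c["k1"]*(q@q))
    M=c["cam_to_world"];return M[:3,3],M[:3,:3]@np.r_[q,1]
def onz(n,uv,z):
    o,d=ray(n,uv);return o+d*(z-o[2])/d[2]
def tri(s,t):
    o,d=ray("side",s);p,e=ray("top",t)
    k=np.linalg.lstsq(np.c_[d,-e],p-o,rcond=None)[0]
    a=o+d*k[0];b=p+e*k[1];return (a+b)/2,np.linalg.norm(a-b)
S=lambda u,v:(250+(u+.5)/3-.5,145+(v+.5)/3-.5)
T=lambda u,v:(255+(u+.5)/5-.5,180+(v+.5)/5-.5)
E
python3 - <<'E'
from h import *
np.set_printoptions(precision=4,suppress=True)
P={}
for k,s,t in [("mR",(445,201),(530,412)),("mL",(336,281),(361,457)),("fR",(610,120),(762,402)),("fL",(210,416),(153,560)),("rR",(378,35),(640,85)),("rL",(43,275),(80,222)),("boss",(392,236),(447,433))]:
    P[k],e=tri(S(*s),T(*t)); print(k,P[k],round(e,4))
for a,b in [("mL","mR"),("fL","fR"),("rL","rR")]:
    d=P[a]-P[b];print(np.degrees(np.arctan2(-d[0],d[1])),np.linalg.norm(d))
m=(P["fL"]+P["fR"]-P["rL"]-P["rR"])/2;print("tilt",np.arctan2(m[2],np.hypot(*m[:2])),np.linalg.norm(m))
print("frame FR",onz("top",T(740,500),.15),onz("side",S(592,272),.15),"FL",onz("side",S(252,540),.15))
E
```

```text
mR [ 0.557  -0.0306  0.2834] 0.0004
mL [0.5342 0.0508 0.2855] 0.0005
fR [ 0.5623 -0.1402  0.2997] 0.0024
fL [0.4838 0.1496 0.2968] 0.0022
rR [ 0.7396 -0.0948  0.1577] 0.007
rL [0.6594 0.1976 0.1516] 0.0011
boss [0.5463 0.0098 0.289 ] 0.0004
15.694571716186001 0.08458265920830384
15.164738868844497 0.3003481266929658
15.34202908063884 0.3033272253944798
tilt 0.6665242668664904 0.23225864912530894
frame FR [ 0.5188 -0.1532  0.15  ] [ 0.5193 -0.1504  0.15  ] FL [0.4396 0.1381 0.15  ]
```

>>> {"method": "drive_tool", "body": {"motion": [[0, 22, 32, 9, 5], [0, 22, 32, 9, 5], [0, 22, 32, 9, 5], [0, 22, 32, 9, 5], [0, 22, 32, 9, 5], [0, 22, 32, 9, 5], [0, 22, 32, 9, 5], [0, 22, 32, 9, 5], [0, 22, 32, 9, 5], [0, 22, 32, 9, 5], [0, 22, 32, 9, 5], [0, 22, 32, 9, 5]]}}

```text
time_s: 1.1
position: [0.4669, -0.2054, 0.3395]
tcp_rot: [0.771, 0.637, -0.0, -0.0]
force: [1.0, -0.5, 0.4]
finger_gap: 0.0004
finger_force: 0.0
```

>>> {"method": "drive_tool", "body": {"motion": [[0, 21, 30, 0, 5], [0, 21, 30, 0, 5], [0, 21, 30, 0, 5], [0, 21, 30, 0, 5], [0, 21, 30, 0, 5], [0, 0, 0, 0, 0], [0, 0, 0, 0, 0]]}}

```text
time_s: 1.68
position: [0.5717, -0.0554, 0.3383]
tcp_rot: [0.615, 0.788, -0.0, -0.001]
force: [0.5, -0.4, -0.4]
finger_gap: -0.0001
finger_force: 0.0
```

>>> {"method": "drive_tool", "body": {"motion": [[0, 0, 0, -12, 0], [0, 0, 0, -12, 0], [0, 0, 0, -12, 0], [0, -2, 0, -10, 0], [0, -5, -1, -10, 0], [0, -5, -1, -10, 0], [0, -5, -1, -10, 0], [0, -5, -1, -10, 0], [0, -4, -1, -10, 0], [0, -4, -1, -10, 0], [0, -4, -1, -10, 0], [0, -4, -1, -10, 0]]}}

```text
time_s: 2.68
position: [0.5331, -0.0655, 0.2123]
tcp_rot: [0.616, 0.787, 0.0, 0.0]
force: [1.1, 0.4, 0.8]
finger_gap: -0.0001
finger_force: 0.4
```

>>> {"method": "drive_tool", "body": {"motion": [[0, -3, -1, -8, 0], [0, -3, -1, -8, 0], [0, -2, -1, -6, 0], [0, -2, -1, -6, 0], [0, 0, 0, 0, 0], [0, 0, 0, 0, 0]]}}

```text
time_s: 3.18
position: [0.5231, -0.0693, 0.1849]
tcp_rot: [0.616, 0.787, -0.0, -0.0]
force: [-0.6, 0.1, -0.0]
finger_gap: 0.0002
finger_force: 0.0
```

>>> {"method": "drive_tool", "body": {"motion": [[40, 0, 0, 25, 0], [40, 0, 0, 30, 0], [40, 0, -30, 20, 0], [40, -10, -38, 0, 0], [40, -10, -38, 0, 0], [40, -10, -38, 0, 0], [40, -10, -38, 0, 0], [40, -10, -38, 0, 0], [40, 0, 0, 0, 0]]}}

```text
time_s: 3.93
position: [0.4715, -0.2957, 0.2609]
tcp_rot: [0.619, 0.786, -0.002, 0.001]
force: [-0.0, 0.2, -0.7]
finger_gap: 0.0397
finger_force: 0.0
```

```bash
python3 - <<'E'
from h import *
s=cv2.cvtColor(read_camera("side"),cv2.COLOR_RGB2BGR);t=cv2.cvtColor(read_camera("top"),cv2.COLOR_RGB2BGR)
cv2.imwrite("pics/side2.png",s);cv2.imwrite("pics/top2.png",t)
a=cv2.resize(s[200:275,330:430],None,fx=6,fy=6,interpolation=cv2.INTER_CUBIC)
b=cv2.resize(t[235:310,310:410],None,fx=6,fy=6,interpolation=cv2.INTER_CUBIC)[:,:200*3]
cv2.imwrite("pics/c2.png",np.vstack([a[:300+0],b[:300]]))
E
```

```text
(no output)
```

View pics/side2.png

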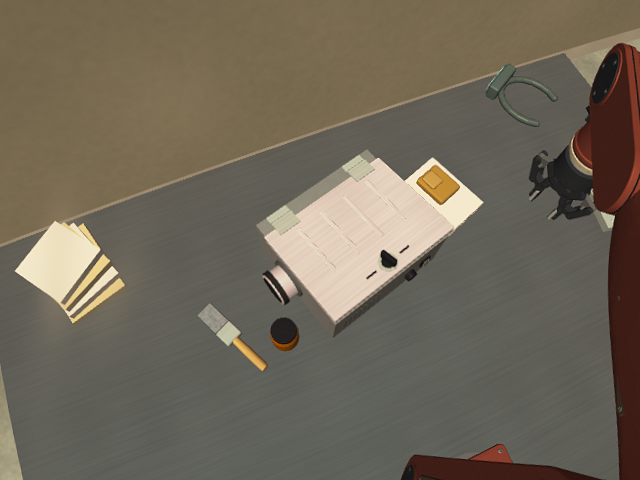

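View pics/c2.png

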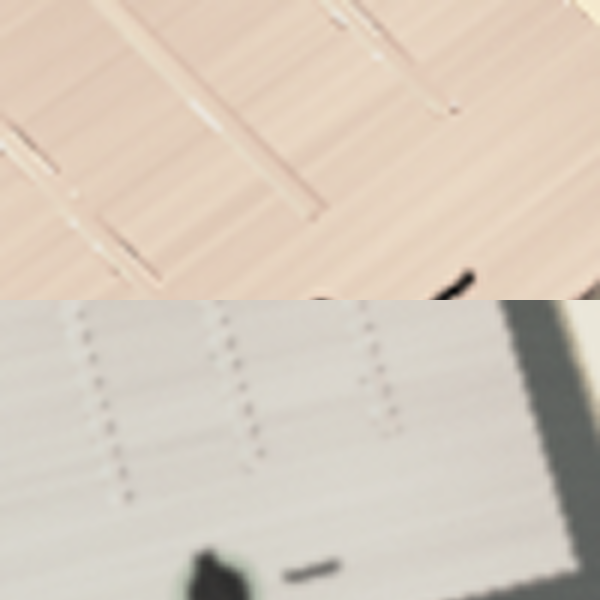

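The cover is now nearly down, with the wing at side (388,259), but my crops cut it off. I'll crop again around the wing.

```bash
python3 - <<'E'
from h import *
s=cv2.imread("pics/side2.png");t=cv2.imread("pics/top2.png")
a=cv2.resize(s[235:285,360:420],None,fx=10,fy=10,interpolation=cv2.INTER_CUBIC)[:, :600]
b=cv2.resize(t[262:312,316:376],None,fx=10,fy=10,interpolation=cv2.INTER_CUBIC)
cv2.imwrite("pics/c3.png",cv2.resize(np.hstack([a,b]),None,fx=2/3,fy=2/3))
for n,im,x0,x1,y0,y1 in [("side",s,360,420,235,285),("top",t,316,376,262,305)]:
    g=(im[y0:y1,x0:x1].max(2)<90).astype(np.uint8)
    k,l,st,c=cv2.connectedComponentsWithStats(g)
    for i in range(1,k):
        if st[i,4]>5: print(n,st[i]+[x0,y0,0,0,0],c[i]+[x0,y0])
E
```

```text
side [400 246   9   7  14] [403.92857143 249.        ]
side [381 250  16  18 193] [387.66839378 259.62694301]
side [388 259  32  26 329] [406.85106383 274.21580547]
side [367 271   9   8  15] [371.         274.33333333]
top [342 278   9  12  79] [346.         283.63291139]
top [362 290  10   5  34] [366.5        292.29411765]
```

View pics/c3.png

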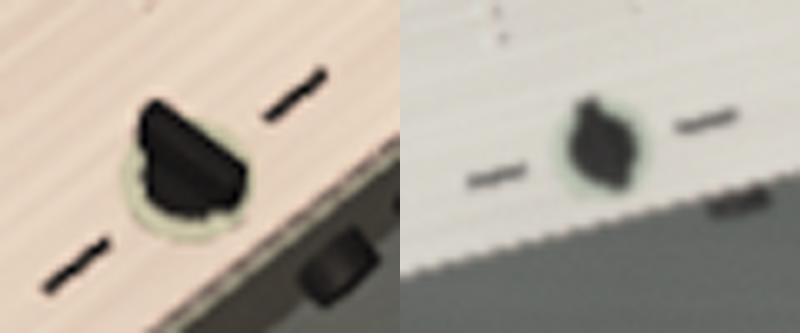

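The crops show the wing lying across the slot, roughly along the extractor's x. Its ends are at side (383,251) and (396,261), and top (344,277) and (349.5,290).

```bash
python3 - <<'E'
from h import *
np.set_printoptions(precision=4,suppress=True)
f=15/100
m1=tri((371,274.3),(330.1,288.1));m2=tri((403.9,249),(361.6,279.8))
print("marks",m1,m2,(m1[0]+m2[0])/2); d=m1[0]-m2[0];ya=np.degrees(np.arctan2(d[1],d[0]));print("ydir",ya,np.linalg.norm(d))
e1=tri((382.8,251),(343.9,276.8));e2=tri((396,260.6),(349.2,289.6));print(e1,e2)
d=e1[0]-e2[0];print("wing dir",np.degrees(np.arctan2(d[1],d[0])),np.linalg.norm(d),(e1[0]+e2[0])/2)
for z in(.19,.2): 
  for n,a,b in(("side",(382.8,251),(396,260.6)),("top",(343.9,276.8),(349.2,289.6))):
    p,q=onz(n,a,z),onz(n,b,z);d=p-q;print(z,n,np.degrees(np.arctan2(d[1],d[0])),np.linalg.norm(d),(p+q)/2)
E
```

```text
marks (array([0.4934, 0.0393, 0.1882]), np.float64(0.001035208616074997)) (array([ 0.516 , -0.0416,  0.1871]), np.float64(0.0004853427994005096)) [ 0.5047 -0.0012  0.1877]
ydir 105.55434535528155 0.08400484507208464
(array([0.5221, 0.0048, 0.2082]), np.float64(0.0006105717542512822)) (array([ 0.4911, -0.0071,  0.2205]), np.float64(0.002417709935885938))
wing dir 21.02957599296177 0.03540211926212326 [ 0.5066 -0.0012  0.2144]
0.19 side 28.591406186639464 0.031197434667051317 [ 0.5135 -0.0083  0.19  ]
0.19 top 23.351985040211446 0.03537812614478818 [ 0.5064 -0.003   0.19  ]
0.2 side 28.5914061866393 0.03083012845876228 [ 0.5108 -0.0053  0.2   ]
0.2 top 23.35198504021143 0.03513422737897414 [ 0.5063 -0.0024  0.2   ]
```

>>> {"method": "drive_tool", "body": {"motion": [[50, 3, 24, 0, -6.8], [50, 3, 25, 0, -6.8], [50, 3, 24, 0, -6.8], [50, 3, 25, 0, -6.8], [50, 3, 24, 0, -6.8], [50, 3, 25, 0, -6.8], [50, 3, 24, 0, -6.8], [50, 3, 25, 0, -6.8], [50, 3, 24, 0, -6.8], [50, 3, 25, 0, -6.8], [50, 3, 24, 0, -6.8], [50, 3, 25, 0, -6.8]]}}

```text
time_s: 5.03
position: [0.5092, 0.0077, 0.2608]
tcp_rot: [0.981, 0.192, 0.0, -0.0]
force: [0.4, -0.3, 0.4]
finger_gap: 0.0499
finger_force: 0.0
```

>>> {"method": "drive_tool", "body": {"motion": [[50, 0, 0, 0, 0], [50, 0, 0, 0, 0]]}}

```text
time_s: 5.2
position: [0.5092, 0.0072, 0.2606]
tcp_rot: [0.981, 0.196, 0.0, -0.0]
force: [0.3, 0.1, -0.2]
finger_gap: 0.05
finger_force: 0.0
```

>>> {"method": "drive_tool", "body": {"motion": [[50, -2, -8, -15, 0], [50, 0, 0, -16, 0], [50, 0, 0, -16, 0], [50, 0, 0, -14, 0], [50, 0, 0, 0, 0]]}}

```text
time_s: 5.62
position: [0.5052, -0.0033, 0.1962]
tcp_rot: [0.981, 0.194, -0.003, -0.001]
force: [0.6, -0.2, 0.1]
finger_gap: 0.0501
finger_force: 0.0
```

>>> {"method": "drive_tool", "body": {"motion": [[3, 0, 0, 0, 0], [3, 0, 0, 0, 0], [3, 0, 0, 0, 0], [3, 0, 0, 0, 0], [3, 0, 0, 0, 0], [3, 0, 0, 0, 0]]}}

```text
time_s: 6.12
position: [0.5076, -0.0023, 0.2001]
tcp_rot: [0.981, 0.194, 0.001, -0.001]
force: [-1.2, 5.6, 1.0]
finger_gap: 0.0079
finger_force: 62.2
```

>>> {"method": "drive_tool", "body": {"motion": [[3, -1, 1, -4, 0], [3, -1, 0, -4, 0], [3, -1, 0, -4, 0], [3, 0, 0, -2, 0], [3, 0, 0, 0, 0], [3, 0, 0, 0, 0]]}}

```text
time_s: 6.62
position: [0.5048, -0.0028, 0.1864]
tcp_rot: [0.981, 0.193, 0.001, 0.0]
force: [-5.0, -1.5, 9.2]
finger_gap: 0.0076
finger_force: 63.2
```

>>> {"method": "drive_tool", "body": {"motion": [[3, 1, 0, 3, 0], [3, 0, 0, 0, 7], [3, 0, 0, 0, 7], [3, 0, 0, 0, 7], [3, 0, 0, 0, 7], [3, 0, 0, 0, 7], [3, 0, 0, 0, 7], [3, 0, 0, 0, 0]]}}

```text
time_s: 7.28
position: [0.5056, -0.0032, 0.1881]
tcp_rot: [0.846, 0.534, -0.0, 0.001]
force: [-0.8, -3.6, 0.2]
finger_gap: 0.0081
finger_force: 62.1
```

>>> {"method": "drive_tool", "body": {"motion": [[3, 0, 0, 0, 7], [3, 0, 0, 0, 7], [3, 0, 0, 0, 7], [3, 0, 0, 0, 7], [3, 0, 0, 0, 7], [3, 0, 0, 0, 6], [3, 0, 0, 0, 0], [3, 0, 0, 0, 0]]}}

```text
time_s: 7.95
position: [0.5063, -0.0034, 0.1881]
tcp_rot: [0.608, 0.794, -0.0, 0.001]
force: [4.7, -4.3, -1.8]
finger_gap: 0.0079
finger_force: 61.6
```

>>> {"method": "drive_tool", "body": {"motion": [[3, 0, -1, -3, 0], [3, -1, 0, -3, 0], [3, 0, 0, -3, 0], [3, 0, 0, -2, 0], [3, 0, 0, 0, 0], [3, 0, 0, 0, 0]]}}

```text
time_s: 8.45
position: [0.5048, -0.0039, 0.1777]
tcp_rot: [0.607, 0.795, -0.0, 0.001]
force: [2.3, -5.1, 3.4]
finger_gap: 0.0075
finger_force: 62.7
```

>>> {"method": "drive_tool", "body": {"motion": [[3, 0, -1, -2, 0], [3, 0, 0, -2, 0], [3, 0, 0, -2, 0], [3, 0, 0, 0, 0], [3, 0, 0, 0, 0]]}}

```text
time_s: 8.87
position: [0.5049, -0.0041, 0.1753]
tcp_rot: [0.607, 0.795, 0.0, 0.001]
force: [-9.6, -0.8, 27.9]
finger_gap: 0.0076
finger_force: 65.6
```

```bash
python3 - <<'E'
from h import *
s=cv2.cvtColor(read_camera("side"),cv2.COLOR_RGB2BGR);t=cv2.cvtColor(read_camera("top"),cv2.COLOR_RGB2BGR)
cv2.imwrite("pics/side3.png",s);cv2.imwrite("pics/top3.png",t)
a=cv2.resize(s[220:320,300:460],None,fx=5,fy=5,interpolation=cv2.INTER_CUBIC)[:360]
b=cv2.resize(t[255:315,275:435],None,fx=4,fy=4,interpolation=cv2.INTER_CUBIC)
b=cv2.copyMakeBorder(b,0,0,0,160,0)
cv2.imwrite("pics/c4.png",np.vstack([a,b]))
E
```

```text
(no output)
```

View pics/c4.png

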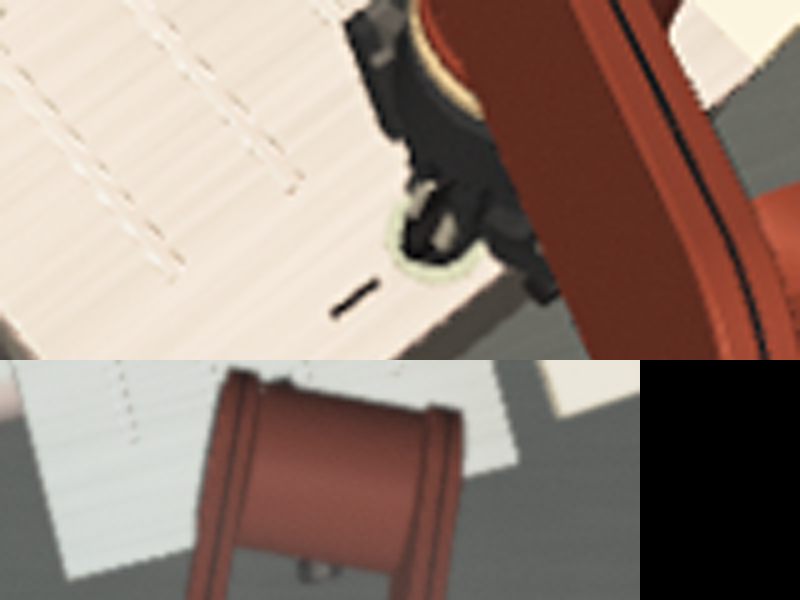

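The side crop shows the mark next to the wing centred near full-frame (371.1,279.6). The wing's end face between the jaws is hard to read. Next I work out the cover height from the mark and from the cover's front corners.

```bash
python3 - <<'E'
from h import *
np.set_printoptions(precision=4,suppress=True)
s=cv2.imread("pics/side3.png")
g=(s[270:290,362:380].max(2)<110).astype(np.uint8);k,l,st,c=cv2.connectedComponentsWithStats(g);print(st[1:],c[1:]+[362,270])
def proj(n,P):
    c=get_calibration(n);q=np.linalg.inv(c["cam_to_world"])@np.r_[P,1];q=q[:2]/q[2];q=q*(1+c["k1"]*q@q);return np.array([c["fx"]*q[0]+c["cx"],c["fy"]*q[1]+c["cy"]])
a=np.radians(15.4);x=np.array([np.cos(a),np.sin(a),0]);y=np.array([-np.sin(a),np.cos(a),0])
m=np.array([.4934,.0393,.1882])
f=lambda th:-(.205*np.cos(th)-.005*np.sin(th))*x+np.r_[0,0,.152+.205*np.sin(th)+.005*np.cos(th)]
o=m-f(.15);o[2]=0
for th in(0,.02,.04,.06,.08,.1,.15):print(th,proj("side",o+f(th)))
E
```

```text
[[ 4  6  9  7 14]] [[370.0714 279.3571]]
0 [370.4182 280.5797]
0.02 [370.6143 279.8905]
0.04 [370.7843 279.1642]
0.06 [370.9279 278.4008]
0.08 [371.0446 277.6   ]
0.1 [371.1341 276.7619]
0.15 [371.2359 274.5031]
```

>>> {"method": "drive_tool", "body": {"motion": [[3, 0, 0, 2, 0], [3, 0, 0, 0, 5], [3, 0, 0, 0, 5], [3, 0, 0, 0, 0], [3, 0, 0, 0, 0]]}}

```text
time_s: 9.38
position: [0.505, -0.004, 0.1756]
tcp_rot: [0.535, 0.845, 0.001, 0.001]
force: [-4.3, -1.8, 15.2]
finger_gap: 0.008
finger_force: 64.2
```

```bash
python3 - <<'E'
from h import *
o=observe();print(o["moment"],o["position"],o["force"],o["tcp_rot"])
def cen(f,y0,y1):
    s=cv2.imread(f)[y0:y1,364:378].max(2).astype(float);w=np.clip(np.median(s)-25-s,0,None);Y,X=np.mgrid[y0:y1,364:378];return (X*w).sum()/w.sum(),(Y*w).sum()/w.sum()
print(cen("pics/side2.png",269,280),cen("pics/side3.png",274,285))
E
```

```text
[0.28776801 0.72949582 0.05370483] [ 0.50503866 -0.00395973  0.17555482] [-4.27663115 -1.76775423 15.2186121 ] [5.35133368e-01 8.44767075e-01 6.54203137e-04 6.63210291e-04]
(np.float64(371.0616084977238), np.float64(274.3918057663126)) (np.float64(370.4452744397532), np.float64(279.21305618707373))
```

>>> {"method": "drive_tool", "body": {"motion": [[3, 0, 0, 0, -6], [3, 0, 0, 0, -6], [3, 0, 0, 0, -3], [3, 0, 0, 0, -3], [3, 0, 0, 0, 0]]}}

```text
time_s: 9.8
position: [0.5046, -0.0041, 0.1755]
tcp_rot: [0.662, 0.75, 0.0, 0.0]
force: [-5.4, -1.8, 16.1]
finger_gap: 0.0076
finger_force: 64.3
```

>>> {"method": "drive_tool", "body": {"motion": [[3, 0, 0, 0, -3], [3, 0, 0, 0, -3], [3, 0, 0, 0, 0]]}}

```text
time_s: 10.05
position: [0.5045, -0.0041, 0.1755]
tcp_rot: [0.7, 0.714, 0.0, 0.0]
force: [-5.9, -1.7, 16.4]
finger_gap: 0.008
finger_force: 64.4
```

>>> {"method": "drive_tool", "body": {"motion": [[3, 0, 0, 0, -3], [3, 0, 0, 0, -3], [3, 0, 0, 0, 0]]}}

```text
time_s: 10.3
position: [0.5044, -0.0041, 0.1755]
tcp_rot: [0.737, 0.676, 0.0, 0.0]
force: [-6.7, -2.5, 17.2]
finger_gap: 0.0082
finger_force: 64.4
```

```bash
python3 - <<'E'
from h import *
o=observe();print(o["moment"],o["position"],o["force"],o["tcp_rot"])
E
```

```text
[0.0738185  1.05142401 0.01164888] [ 0.50439538 -0.00413291  0.17552875] [-6.66552434 -2.50299363 17.18748301] [7.36619313e-01 6.76307595e-01 1.32578952e-04 8.58788206e-05]
```

The cover is still held up, so I'll let go and look at the wing.

>>> {"method": "drive_tool", "body": {"motion": [[50, 0, 0, 2, 0], [50, 0, 0, 0, 0], [50, 0, 0, 0, 0], [50, 0, 0, 30, 0], [50, 0, 0, 35, 0], [50, 0, -35, 20, 0], [50, 0, -38, 0, 0], [50, 0, -40, 0, 0], [50, 0, -40, 0, 0], [50, 0, -40, 0, 0], [50, 0, -40, 0, 0], [50, 0, 0, 0, 0]]}}

```text
time_s: 11.3
position: [0.5032, -0.2433, 0.259]
tcp_rot: [0.737, 0.675, -0.001, 0.0]
force: [-0.8, 1.2, 0.6]
finger_gap: 0.0502
finger_force: 0.0
```

```bash
python3 - <<'E'
from h import *
s=cv2.cvtColor(read_camera("side"),cv2.COLOR_RGB2BGR);t=cv2.cvtColor(read_camera("top"),cv2.COLOR_RGB2BGR)
cv2.imwrite("pics/side4.png",s);cv2.imwrite("pics/top4.png",t)
a=cv2.resize(s[240:290,355:415],None,fx=6.66,fy=6.66,interpolation=cv2.INTER_CUBIC)
b=cv2.resize(t[262:312,316:376],None,fx=6.66,fy=6.66,interpolation=cv2.INTER_CUBIC)
cv2.imwrite("pics/c5.png",np.hstack([a,b]));print(a.shape)
E
```

```text
(333, 400, 3)
```

View pics/c5.png

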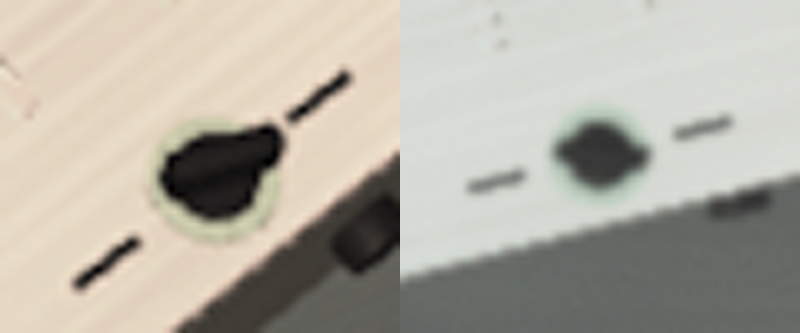

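The crops show the wing off the index-mark line, at about 3° in the top crop while the marks run at -15°. So it did turn with the tool. I'll work out the exact angle.

```bash
python3 - <<'E'
from h import *
np.set_printoptions(precision=4,suppress=True)
A=lambda u,v:(355+(u+.5)/6.66-.5,240+(v+.5)/6.66-.5)
B=lambda u,v:(316+(u-400+.5)/6.66-.5,262+(v+.5)/6.66-.5)
dr=lambda d:np.degrees(np.arctan2(d[1],d[0]))
L=tri(A(106,264),B(496,181));R=tri(A(320,97),B(704,129));print(L,R,(L[0]+R[0])/2,dr(L[0]-R[0]))
for z in(.19,.195,.2):
  for n,a,b in(("top",B(557,152),B(649,157)),("side",A(166,168),A(279,133))):
    p,q=onz(n,a,z),onz(n,b,z);print(z,n,dr(p-q),np.linalg.norm(p-q),(p+q)/2)
E
```

```text
(array([0.4915, 0.0384, 0.1627]), np.float64(0.00027496178499507626)) (array([ 0.5135, -0.0425,  0.1638]), np.float64(0.0010153810869232725)) [ 0.5025 -0.002   0.1633] 105.21533158229387
0.19 top 87.91659019243993 0.03547257163621961 [ 0.5023 -0.0018  0.19  ]
0.19 side 85.26385092513911 0.0347922526823811 [ 0.5029 -0.0002  0.19  ]
0.195 top 87.91659019243995 0.03535029669708184 [ 0.5023 -0.0015  0.195 ]
0.195 side 85.26385092513907 0.03458743759827265 [0.5015 0.0013 0.195 ]
0.2 top 87.91659019243981 0.0352280217579441 [ 0.5023 -0.0012  0.2   ]
0.2 side 85.26385092513914 0.03438262251416419 [0.5002 0.0027 0.2   ]
```

>>> {"method": "drive_tool", "body": {"motion": [[0, 3, 36, 0, 0], [0, 3, 36, 0, 0], [0, 3, 36, 0, 0], [0, 3, 36, 0, 0], [0, 3, 39, -15, 0], [0, 0, 0, -25, 0], [0, 0, 0, -25, 0], [0, 0, 0, -10, 0], [0, 0, 0, -6, 0], [0, 0, 0, -6, 0], [0, 0, 0, 0, 0]]}}

```text
time_s: 12.32
position: [0.5192, -0.0544, 0.173]
tcp_rot: [0.736, 0.677, -0.0, -0.0]
force: [-0.4, 0.4, -0.8]
finger_gap: -0.0002
finger_force: 0.0
```

>>> {"method": "drive_tool", "body": {"motion": [[0, 0, 0, -3, 0], [0, 0, 0, 0, 0]]}}

```text
time_s: 12.48
position: [0.5199, -0.055, 0.171]
tcp_rot: [0.736, 0.677, 0.0, 0.001]
force: [-0.3, 0.3, 0.3]
finger_gap: 0.0003
finger_force: 0.0
```

>>> {"method": "drive_tool", "body": {"motion": [[0, 0, 0, -2, 0], [0, 0, 0, 0, 0]]}}

```text
time_s: 12.65
position: [0.5196, -0.0548, 0.1687]
tcp_rot: [0.736, 0.677, 0.0, 0.0]
force: [0.5, -0.1, -0.4]
finger_gap: 0.0002
finger_force: 0.0
```

>>> {"method": "drive_tool", "body": {"motion": [[0, 0, 0, -2, 0], [0, 0, 0, 0, 0]]}}

```text
time_s: 12.82
position: [0.5193, -0.0546, 0.1663]
tcp_rot: [0.736, 0.677, 0.0, -0.0]
force: [-0.5, 0.1, 0.1]
finger_gap: 0.0001
finger_force: 0.0
```

>>> {"method": "drive_tool", "body": {"motion": [[0, 0, 0, -2, 0], [0, 0, 0, 0, 0]]}}

```text
time_s: 12.98
position: [0.5192, -0.0545, 0.164]
tcp_rot: [0.736, 0.677, -0.0, -0.0]
force: [0.4, 1.0, 0.3]
finger_gap: -0.0001
finger_force: 0.0
```

>>> {"method": "drive_tool", "body": {"motion": [[0, 0, 0, -2, 0], [0, 0, 0, 0, 0]]}}

```text
time_s: 13.15
position: [0.5192, -0.0544, 0.162]
tcp_rot: [0.736, 0.678, -0.0, -0.0]
force: [0.2, 0.5, -0.6]
finger_gap: -0.0001
finger_force: 0.0
```

>>> {"method": "drive_tool", "body": {"motion": [[0, 0, 0, -2, 0], [0, 0, 0, 0, 0]]}}

```text
time_s: 13.32
position: [0.5192, -0.0545, 0.16]
tcp_rot: [0.736, 0.677, -0.0, -0.0]
force: [-0.6, 0.5, -0.3]
finger_gap: -0.0
finger_force: 0.0
```

The fingertips are at z = 0.160 with no contact. So the cover really did go home, and my sweep then turned the bar under the plate. I'll regrip, press, and turn it back in line.

>>> {"method": "drive_tool", "body": {"motion": [[50, 0, 0, 30, 0], [50, 0, 0, 30, 0], [50, -8, 26, 0, 1], [50, -8, 26, 0, 0], [50, 0, 0, 0, 0], [50, 0, 0, -22, 0], [50, 0, 0, -22, 0], [50, 0, 0, 0, 0]]}}

```text
time_s: 13.98
position: [0.5005, -0.0021, 0.1721]
tcp_rot: [0.729, 0.684, -0.002, -0.003]
force: [-1.2, -0.6, -1.4]
finger_gap: 0.0501
finger_force: 0.0
```

>>> {"method": "drive_tool", "body": {"motion": [[3, 0, 0, 0, 0], [3, 0, 0, 0, 0], [3, 0, 0, 0, 0], [3, 0, 0, 0, 0], [3, 0, 0, 0, 0], [3, 0, 0, 0, 0]]}}

```text
time_s: 14.48
position: [0.5044, -0.0029, 0.1781]
tcp_rot: [0.73, 0.684, 0.001, 0.001]
force: [-1.2, -1.3, 5.8]
finger_gap: 0.0079
finger_force: 61.3
```

>>> {"method": "drive_tool", "body": {"motion": [[3, 0, 0, -2, 0], [3, 0, 0, -1, 0], [3, 0, 0, 0, 0], [3, 0, 0, 0, 0]]}}

```text
time_s: 14.82
position: [0.5044, -0.0029, 0.1767]
tcp_rot: [0.73, 0.684, 0.001, 0.001]
force: [-7.0, -0.8, 17.0]
finger_gap: 0.0077
finger_force: 62.7
```

>>> {"method": "drive_tool", "body": {"motion": [[3, 0, 0, 0, 5], [3, 0, 0, 0, 5], [3, 0, 0, 0, 5], [3, 0, 0, 0, 3], [3, 0, 0, 0, 0], [3, 0, 0, 0, 0]]}}

```text
time_s: 15.32
position: [0.5045, -0.0029, 0.1768]
tcp_rot: [0.613, 0.79, 0.001, 0.002]
force: [-6.1, -0.1, 17.0]
finger_gap: 0.0081
finger_force: 62.7
```

```bash
python3 - <<'E'
from h import *
o=observe();print(o["moment"],o["position"],o["force"],o["tcp_rot"])
E
```

```text
[0.04047473 1.10086554 0.01070436] [ 0.50449257 -0.00290358  0.17675348] [-6.14951318 -0.08297938 16.96666646] [6.13452125e-01 7.89730254e-01 5.50595532e-04 1.52099950e-03]
```

>>> {"method": "drive_tool", "body": {"motion": [[3, 0, 0, -1, 1], [3, 0, 0, -0.5, 0], [3, 0, 0, 0, 0], [3, 0, 0, 0, 0], [3, 0, 0, 0, 0]]}}

```text
time_s: 15.73
position: [0.5046, -0.0029, 0.1766]
tcp_rot: [0.607, 0.795, 0.001, 0.002]
force: [-10.7, 0.2, 25.2]
finger_gap: 0.0082
finger_force: 63.7
```

```bash
python3 - <<'E'
from h import *
s=cv2.cvtColor(read_camera("side"),cv2.COLOR_RGB2BGR);cv2.imwrite("pics/side5.png",s)
def cen(f,y0,y1):
    s=cv2.imread(f)[y0:y1,364:378].max(2).astype(float);w=np.clip(np.median(s)-25-s,0,None);Y,X=np.mgrid[y0:y1,364:378];return (X*w).sum()/w.sum(),(Y*w).sum()/w.sum()
for i in (3,4,5): print(i,cen(f"pics/side{i}.png",274,286))
a=cv2.resize(s[230:300,345:425],None,fx=8,fy=8,interpolation=cv2.INTER_CUBIC);cv2.imwrite("pics/c6.png",a)
E
```

```text
3 (np.float64(370.4452744397532), np.float64(279.21305618707373))
4 (np.float64(370.51888604353394), np.float64(279.03233034571065))
5 (np.float64(370.4397140071498), np.float64(279.2193695157621))
```

View pics/c6.png

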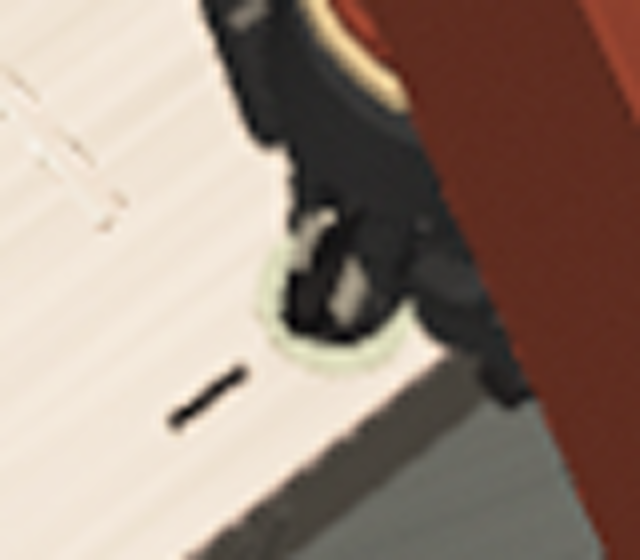

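The wing sits in line with the index mark at crop (208,398). The cover mark is 0.19 px lower than when released, at the same height as under the earlier 28 N press. That fits the cover being hard home.

```bash
python3 -c "
from station import *
print(sign_off())"
```

```text
the job is handed in; nothing more can be done
None
```

I handed the job in with the cover pressed home at about 25 N and the wing gripped within about 1° of the slot line, going by arm and camera readings since the hand-in gave no verdict. On the way, the wing was briefly turned about 20° under the frame plate, then brought back in line. I never deliberately touched the board, jar or brush, but didn't re-measure their positions.

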